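Tea tin through the tray's spring flap

TASK

Put the square red tea tin away in the walled cedar tray without grasping or lifting it: with one finger push the tray's self-closing flap open, and while that finger holds it open push the tin through the doorway with the other finger, so that the tin itself does not shove the flap open. Push it in far enough that the flap springs fully shut behind it once you withdraw, with the tin still standing upright inside. Leave the bowl, the whisk, the scoop and the round aluminium caddy where they are.

Things in the scene. Friction and masses are not known exactly. Their poses are not given: they have to be found in the camera images.
- tray: Fixed walled cedar tray, open on top, yaw varies. Origin: on the work surface, doorway plane, lane centre line. +x points through the doorway into the tray (roughly to the robot's left), +y to the robot's side, z up. Floor top z = 10 mm, level from the apron (x -135 to 0) to the inside. Walls 12 mm thick, tops at z = 60; inside x 0 to 215, y -95 to +48.
- doorway (a point): Point on the tray floor (z = 10 mm) mid-lane in the doorway plane, straight above the tray's origin; same axes. The doorway, in a 12 mm wall, is open from y = -79 to +48 mm, with no lintel and nothing overhead.
- lane_end (a point): Point on the tray floor mid-lane at the back wall, 215 mm past the doorway along the tray's x. The lane lies between two guide rails along x, over apron and inside: 7 mm wide, tops at z = 22 mm, inner faces at y = -25 and +25 mm; the tin slides between them.
- flap (a joint): Angle of the flap (rad): 0 = shut, grows as it swings inward (to the tray's +x) about a vertical hinge, up to 1.7. A spring shuts it whenever it is let go: about 0.06 N m when shut, 0.11 N m at 1.4 rad. It swings shut in under 1 s.
- flap_hinge (a point): On the flap's hinge axis at half height: (0, -74, 42) mm in the tray's frame. The flap is a dark wood panel 6 mm thick, z = 26 to 58 mm, reaching 98 mm from the axis, to y = +24 mm when shut. It sweeps a quarter disc of 98 mm radius inside: a tin in the lane is clear of it only with its centre at least 112 mm past the doorway plane.
- flap_edge (a point): Middle of the flap's free vertical edge, 98 mm from the hinge axis.
- tin: Closed square tea tin, red lacquer with a dark seam, 44 x 44 mm and 50 mm tall, about 130 g, standing in the lane on the apron, square to the lane within 0.05 rad, its centre 50 to 95 mm before the doorway plane. Origin: centre of its underside; z up.
- caddy: Round aluminium caddy, 52 mm in diameter and 55 mm tall, loose, a bystander. Origin: centre of its underside.
- bowl: Cream porcelain bowl, 116 mm across and 72 mm tall, loose, a bystander. Origin: centre of its underside.
- whisk: Bamboo whisk on a celadon ceramic form, 60 mm across the foot and 155 mm tall, loose, a bystander. Origin: centre of its underside.
- scoop: Chestnut-wood scoop lying flat, 170 mm long, up to 32 mm wide and 11 mm thick, loose, a bystander. Origin: underside, near its middle; x towards the blade.
There are look-alikes about, which are no part of the job. Leave any turquoise look-alike of the tin alone.

How it is judged (in metres and radians):
On the way, in this order (a step that is already met when the one before it is completed fails the run):
1. a finger has pushed the flap well open (over 0.7 rad) while the tin's centre is still outside the doorway (value of joint flap above 0.7 rad and contact force between the fingers and flap above 0.2 N and x of tin in the frame of tray below 0 m), for 0.1 s.
2. the tin's centre has passed the doorway while a finger still holds the flap open (x of tin in the frame of tray above 0.008 m and value of joint flap above 0.7 rad and contact force between the fingers and flap above 0.2 N), for 0.1 s.
At the end, for the whole second after the job is handed in: The tin stands upright (within 0.1 rad) and at rest on the tray floor inside, its centre at least 100 mm past the doorway plane, and the flap has sprung shut behind it (under 0.06 rad) (x of tin in the frame of tray between 0.1 and 0.2 m and y of tin in the frame of tray between -0.08 and 0.04 m and z of tin in the frame of tray below 0.014 m and angle between tin's own z axis and vertical below 0.1 rad and value of joint flap below 0.06 rad and linear speed of tin below 0.01 m/s); the robot touches nothing.
It fails at once if the tin is lifted more than 10 mm off the tray floor (z of tin in the frame of tray above 0.02 m).
It fails at once if the tin is tipped by more than 0.35 rad (angle between tin's own z axis and vertical above 0.35 rad).
It fails at once if the tin itself shoves the flap (over 0.5 N while the flap is less than 0.5 rad open and the tin not yet through) (contact force between tin and flap above 0.5 N and value of joint flap below 0.5 rad and x of tin in the frame of tray below 0 m).
It fails at once if the bowl, whisk, scoop or caddy is moved by more than 20 mm (distance of any of bowl, whisk, scoop, caddy from where it was at the start of the episode above 0.02 m).
It also fails if it takes over 43 s, if anything falls off the work surface, if the arm or the gripper's body presses on something with over 40 N, if the wrist force passes 120 N, or if a joint passes its speed limit or range.

ROBOT

A 6-joint arm with a two-finger parallel gripper is mounted at the origin on the work surface. World frame = base frame: x ahead of the robot, y to its left, z up, the work surface at z = 0. Lengths are in m, angles in degrees, forces in N, time in s.
With the tool pointing down it reaches from about 0.25 to 0.775 m from the base axis. Payload 4 kg.
Tool frame: the origin (TCP) lies midway between the tips of the shut fingers; the grasp point (between the pads) lies 19 mm behind it; z points along the fingers, y is the direction in which the jaws open and shut (so a half turn about z gives the same grasp; the last joint's range is limited). The gripper opens to 94 mm and grips with 3 to 60 N. Pads are 16 mm wide; open, the fingers measure 119 mm over their backs; the gripper's body (75 mm by 177 mm) begins 78 mm behind the grasp point.
Start: joints at [62.275, 4.996, 78.535, -0, 96.463, -5.907], TCP at [0.204, 0.511, 0.206] pointing down, gripper open.
Joint ranges: [-177.83, 177.83], [-43.37, 116.18], [15.69, 146.23], [-61.86, 241.86], [9.47, 152.12], [-147.06, 147.06]. Speed limits (degrees/s): [159.86, 159.86, 180, 180, 180, 180].

INTERFACE

Orientations are given as a 3x3 rotation matrix whose columns are the frame's x, y, z axes.
In Python, from bench import env, optics gives the robot as it stands.
- The arm moves only by the tool play_rows, never from a script. Its argument "increments" is a list of rows, each an object with "delta_pos": the shift along the tool's x, y, z in mm, a list of three; "rotation": the turn, a rotation vector about the tool's x, y, z in rad, a list of three; "gripper": the opening, from 0 (shut) to 1 (fully open). A call has 1 to 20 rows; each row shifts and turns the pose as measured when the row begins, along the tool's axes as they then stand; what a row does not reach is not made up. A row lasts 1/12 s, in which the tool goes at most 41.7 mm and 7.16 degrees, less where a joint would pass 70% of its speed; a pose out of reach is approached as far as the arm can. A call with a gripper value outside its range is refused whole. The fingers move at their own pace and stop on an object; "squeeze" is the grip in N (left out, the last holds). Time passes only in rows, so rows that do not move let the fingers close. It gives the time, the measured TCP pose, the force and the opening at its end, in the units of the state.
- env.sense(): the state, without advancing time (a new reading comes with each control period).
- optics.capture(name): name is "side" or "top" or "wrist"; returns a dict with "pixels" (384x512x3 uint8, red, green, blue), "fx", "fy", "cx", "cy" (pixels), "D" ([k1, k2, p1, p2, k3] as OpenCV has them; the pictures are not rectified), "extrinsics" (4x4, takes a point from world to camera coordinates). Camera axes: x right, y up, looking along -z (the intrinsics and any distortion apply to the point x, -y, -z); pixel columns grow to the right and rows downward; lengths in m; the calibration is good to about 2 mm. A picture is of the moment at which its call begins. There is no depth.
- env.finish_job(): hands the job in, once; it reports no verdict.
The state is a dict: "time_s": time; "joints": joint angles; "joint_vel": joint speeds; "joint_efforts": joint torques, N m; "ee_pos": TCP position; "orientation": TCP orientation; "force": force on the tool from outside, world axes, zero at the start; "torque": the same for the moment, N m; "opening": finger opening in m.
Only numpy, scipy, OpenCV 4.12 (cv2) and the standard library are available. Lean on these libraries where they do the work, as an engineer would, in place of code of your own. Each camera call takes 0.05 s, during which the arm holds its last target. There are 200 camera calls.

## Working session

There is one attempt and no reset: what is moved stays moved. The work goes in short steps, Python scripts to look and compute and a tool call to move; the robot and the scene stay as the last step left them, time stands still between calls to the robot, and variables do not carry over. Pictures are saved under pics/ and viewed, about 8 in all and at most 12, crops included, and the job is handed in when it is done.

Besides the shell and the picture viewer there is one more tool, called as a command line: name --argument value ..., lists and objects as JSON in quotes. play_rows: Moves the arm, as the interface text tells. Its arguments: {"type":"object","properties":{"increments":{"type":"array","items":{"type":"object","properties":{"delta_pos":{"type":"array","items":{"type":"number"}},"rotation":{"type":"array","items":{"type":"number"}},"gripper":{"type":"number"}}}},"squeeze":{"type":"number"}},"required":["increments"]}

```bash
ls; mkdir -p pics
cat > h.py <<'E'
import numpy as np, cv2
from bench import env, optics
def cap(n):
    c=optics.capture(n); return c
def KD(c): return np.array([[c['fx'],0,c['cx']],[0,c['fy'],c['cy']],[0,0,1.]]),np.array(c['D'],float)
F=np.diag([1,-1,-1.])
def ray(c,uv):
    K,D=KD(c); p=cv2.undistortPoints(np.array(uv,float).reshape(-1,1,2),K,D).reshape(-1,2)
    d=np.c_[p,np.ones(len(p))]@F
    E=np.array(c['extrinsics']);R,t=E[:3,:3],E[:3,3]
    return -R.T@t, d@R
def onz(c,uv,z):
    o,d=ray(c,uv); return o+d*((z-o[2])/d[:,2])[:,None]
def proj(c,P):
    K,D=KD(c);E=np.array(c['extrinsics']);Q=(np.array(P,float).reshape(-1,3)@E[:3,:3].T+E[:3,3])@F
    return cv2.projectPoints(Q,np.zeros(3),np.zeros(3),K,D)[0].reshape(-1,2)
E
python3 - <<'E'
from h import *
import pickle
cs={n:cap(n) for n in('side','top')}
pickle.dump(cs,open('c0.pkl','wb'))
for n,c in cs.items():
    cv2.imwrite(f'pics/{n}0.png',c['pixels'][...,::-1]); print(n,ray(c,[[256,192]]),c['fx'])
s=env.sense();print(s)
E
```

```text
pics
side (array([0.22450273, 0.45468697, 0.66862183]), array([[ 0.42601476, -0.50978191, -0.74741976]])) 398.34663724793506
top (array([0.42208008, 0.02404669, 0.99788667]), array([[ 0.210881  , -0.02045283, -0.97751334]])) 395.2946251373083
{'time_s': 0.1, 'joints': array([ 6.22759835e+01,  5.03678760e+00,  7.86141548e+01, -8.74937494e-04,
        9.64645521e+01, -5.90716389e+00]), 'joint_vel': array([ 0.02135014, -0.05218912, -0.21395808,  0.11550177,  0.0119051 ,
        0.11622405]), 'joint_efforts': array([ 1.99478251e-03, -3.41252625e+01, -3.03302693e+01,  7.19877868e-02,
        3.04335065e-02, -1.01553749e-04]), 'ee_pos': array([0.20418043, 0.51016386, 0.20442009]), 'orientation': array([[-9.28375833e-01,  3.71641573e-01, -9.24325223e-04],
       [ 3.71642673e-01,  9.28374124e-01, -1.79140457e-03],
       [ 1.92359207e-04, -2.00661540e-03, -9.99997968e-01]]), 'force': array([ 0.77622337,  0.07529139, -0.09374677]), 'torque': array([-0.04541555, -0.03344878,  0.00856804]), 'opening': 0.0941486577673466}
```

View pics/top0.png

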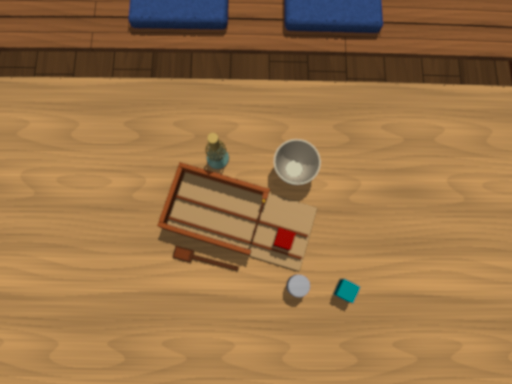

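View pics/side0.png

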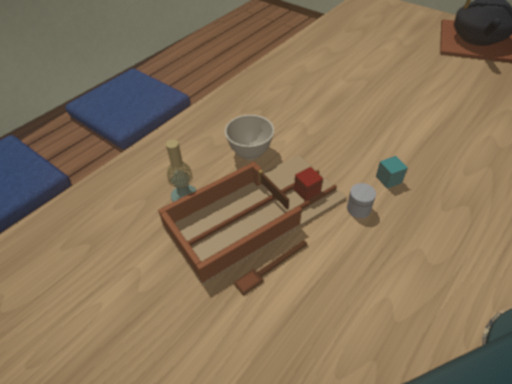

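The top view shows the tray at about (160–268, 165–250), with the doorway on its right side. The red tin is at (284,239) on the apron. The turquoise look-alike is at (347,291), the caddy at (298,286), the bowl at (297,162), the whisk at (216,155) and the scoop at (205,259). The side view agrees: tin (308,183), dark flap (273,188), turquoise (392,171).

Candidates for the tin are the red one at (284,239) and the turquoise one at (347,291). The red one matches the description, so next I take a close crop and measure.

Run:
```python
from h import *
import pickle
cs=pickle.load(open('c0.pkl','rb'))
t=cs['top']['pixels'][150:280,150:325,::-1]; s=cs['side']['pixels'][150:290,150:350,::-1]
cv2.imwrite('pics/tz.png',cv2.resize(t,None,fx=4.5,fy=4.5,interpolation=cv2.INTER_CUBIC))
cv2.imwrite('pics/sz.png',cv2.resize(s,None,fx=4,fy=4,interpolation=cv2.INTER_CUBIC))
hsv=cv2.cvtColor(cs['top']['pixels'],cv2.COLOR_RGB2HSV)
for p in [(284,239),(284,248),(165,200),(210,240),(263,205),(262,175),(290,210)]: print(p,hsv[p[1],p[0]])
```

```text
(284, 239) [  1 253 144]
(284, 248) [  3 229  90]
(165, 200) [ 15 153 158]
(210, 240) [ 11 194 147]
(263, 205) [ 13 148  98]
(262, 175) [ 17 140 188]
(290, 210) [ 17 116 181]
```

View pics/tz.png

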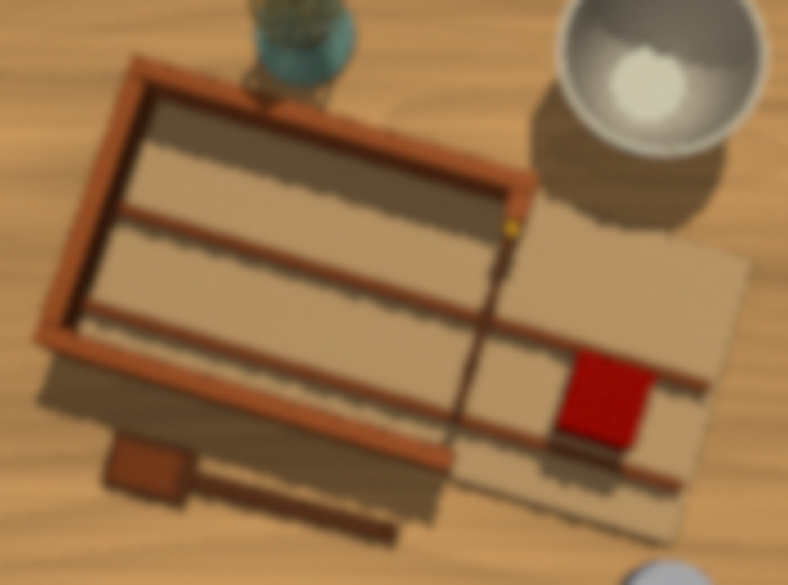

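View pics/sz.png

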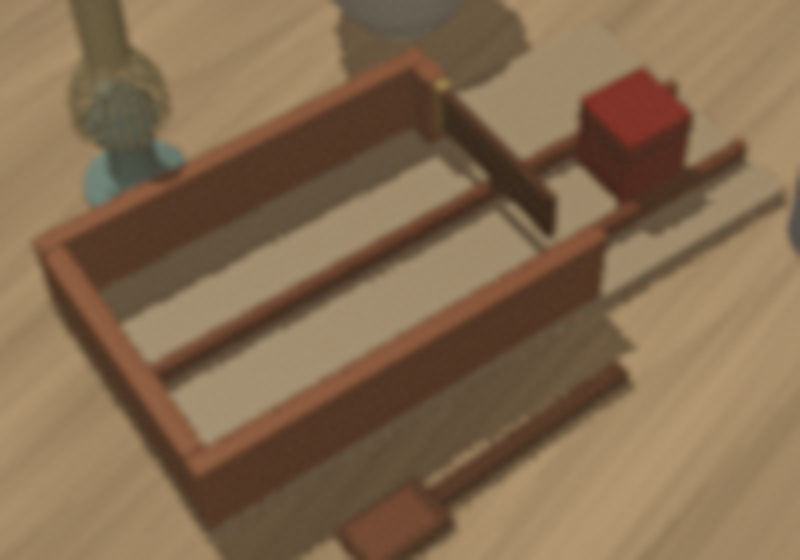

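The close crop confirms the choice: a red, square-topped tin centred at zoom (606,400) between the two rails. I can also read tray corners at zoom (136,57), (38,340), (537,180) and (453,460), the brass hinge at (512,228) and apron corners at (748,262) and (672,545).

```bash
cat >> h.py <<'E'
def fit(L,W):
    L=np.array(L,float)[:,:2];W=np.array(W,float)[:,:2];l=L.mean(0);w=W.mean(0);a=(L-l);b=(W-w)
    th=np.arctan2((a[:,0]*b[:,1]-a[:,1]*b[:,0]).sum(),(a*b).sum())
    R=np.array([[np.cos(th),-np.sin(th)],[np.sin(th),np.cos(th)]]);return th,R,w-R@l
E
python3 - <<'E'
from h import *
import pickle
cs=pickle.load(open('c0.pkl','rb'))
def T(l,z,n='top'):
    o,f=((150,150),4.5) if n=='top' else ((150,150),4)
    uv=[[(u+.5)/f-.5+o[0],(v+.5)/f-.5+o[1]] for u,v in l]
    return onz(cs[n],uv,z)
Wt=T([(136,57),(38,340),(537,180),(453,457)],.06); H=T([(512,228)],.058); Fl=T([(459,416)],.058); Ap=T([(748,262),(672,545)],.01)
Ws=T([(38,243),(198,470),(415,52),(607,233)],.06,'side');Hs=T([(441,87)],.058,'side');Fs=T([(554,200)],.058,'side')
L=[(.227,-.107),(.227,.06),(0,-.074)]
for nm,W in(('top',[Wt[0],Wt[1],H[0]]),('side',[Ws[0],Ws[1],Hs[0]]),('both',[(Wt[0]+Ws[0])/2,(Wt[1]+Ws[1])/2,(H[0]+Hs[0])/2])):
    th,R,t=fit(L,W);print(nm,np.degrees(th),t,'res',np.round(((np.array(W)[:,:2]-t)@R)*1000,1).tolist())
    for k,P in(('Wt',Wt),('Ws',Ws),('H',H),('Hs',Hs),('F',Fl),('Fs',Fs),('Ap',Ap)): print(k,np.round((P[:,:2]-t)@R*1000,1).tolist())
# tin top
for n in('top','side'):
    hsv=cv2.cvtColor(cs[n]['pixels'],cv2.COLOR_RGB2HSV).astype(int)
    v=120 if n=='top' else 105
    m=((hsv[...,0]<5)|(hsv[...,0]>175))&(hsv[...,1]>190)&(hsv[...,2]>v)
    ys,xs=np.nonzero(m); k=(xs>270)&(xs<330)&(ys>160)&(ys<260);c=np.c_[xs,ys][k]
    P=onz(cs[n],c,.06)
    r=cv2.minAreaRect((P[:,:2]*1000).astype(np.float32));print(n,k.sum(),r, 'tray', (P[:,:2].mean(0)-t)@R, ((np.array(r[0])/1000-t)@R))
s=env.sense()
w=cap('wrist');cv2.imwrite('pics/w0.png',w['pixels'][...,::-1]);print('wrist',ray(w,[[256,192]]),w['fx'])
E
```

```text
top 73.91152395036518 [0.53333733 0.00431052] res [[225.8, -105.0], [225.7, 57.4], [2.4, -73.4]]
Wt [[225.8, -105.0], [225.7, 57.4], [-3.1, -102.3], [-2.3, 53.3]]
Ws [[226.6, -100.0], [226.6, 58.3], [-0.5, -100.4], [-3.6, 60.1]]
H [[2.4, -73.4]]
Hs [[2.5, -71.8]]
F [[0.8, 31.6]]
Fs [[3.1, 26.7]]
Ap [[-130.3, -102.7], [-130.8, 61.8]]
side 74.09550041775071 [0.5315359  0.00530361] res [[225.8, -102.7], [226.4, 55.5], [1.8, -73.8]]
Wt [[225.0, -107.7], [225.4, 54.7], [-3.9, -104.3], [-2.6, 51.3]]
Ws [[225.8, -102.7], [226.4, 55.5], [-1.3, -102.4], [-3.8, 58.1]]
H [[1.7, -75.4]]
Hs [[1.8, -73.8]]
F [[0.5, 29.6]]
Fs [[2.7, 24.6]]
Ap [[-131.1, -104.3], [-131.1, 60.2]]
both 74.0033402816565 [0.53243611 0.00480714] res [[225.8, -103.9], [226.0, 56.5], [2.1, -73.6]]
Wt [[225.4, -106.3], [225.6, 56.0], [-3.5, -103.3], [-2.5, 52.3]]
Ws [[226.2, -101.4], [226.5, 56.9], [-0.9, -101.4], [-3.7, 59.1]]
H [[2.1, -74.4]]
Hs [[2.2, -72.8]]
F [[0.6, 30.6]]
Fs [[2.9, 25.7]]
Ap [[-130.7, -103.5], [-131.0, 61.0]]
top 280 ((513.769775390625, -63.29623794555664), (39.307098388671875, 40.0528450012207), 72.09
[... 239 characters left out ...]
~~~^^^^^^
  File "h.py", line 8, in ray
    K,D=KD(c); p=cv2.undistortPoints(np.array(uv,float).reshape(-1,1,2),K,D).reshape(-1,2)
                 ~~~~~~~~~~~~~~~~~~~^^^^^^^^^^^^^^^^^^^^^^^^^^^^^^^^^^^^^^^^
cv2.error: OpenCV(4.12.0) /io/opencv/modules/calib3d/src/undistort.dispatch.cpp:347: error: (-215:Assertion failed) CV_IS_MAT(_src) && CV_IS_MAT(_dst) && (_src->rows == 1 || _src->cols == 1) && (_dst->rows == 1 || _dst->cols == 1) && _src->cols + _src->rows - 1 == _dst->rows + _dst->cols - 1 && (CV_MAT_TYPE(_src->type) == CV_32FC2 || CV_MAT_TYPE(_src->type) == CV_64FC2) && (CV_MAT_TYPE(_dst->type) == CV_32FC2 || CV_MAT_TYPE(_dst->type) == CV_64FC2) in function 'cvUndistortPointsInternal'
```

```bash
cat >> h.py <<'E'
TH=np.radians(74.0); TR=np.array([[np.cos(TH),-np.sin(TH)],[np.sin(TH),np.cos(TH)]]); TT=np.array([.5325,.0050])
def w2t(p): return (np.array(p)[...,:2]-TT)@TR*1000
def t2w(p): return np.array(p)/1000@TR.T+TT
def state():
    s=env.sense(); R=s['orientation']; c=w2t(s['ee_pos']); y=R[:2,1]@TR; h=s['opening']*500+6.25
    print('t %.2f z %.1f w %.1f c %s L %s T %s yaw(tray) %.1f F %s tilt %s q6 %.0f'%(s['time_s'],s['ee_pos'][2]*1000,s['opening']*1000,c.round(1),(c+h*y).round(1),(c-h*y).round(1),np.degrees(np.arctan2(y[1],y[0])),s['force'].round(1),R[:2,2].round(4),s['joints'][5])); return s
def plan(wps,s=None):
    """wps: list of (L,T,z); per-row increments in tool axes from measured pose"""
    from scipy.spatial.transform import Rotation as Ro
    s=s or env.sense(); p=s['ee_pos'].copy();R=s['orientation'].copy(); o=[]
    for L,T,z in wps:
        L=np.array(L,float);T=np.array(T,float);d=L-T;u=TR@(d/np.linalg.norm(d))
        Y=np.r_[u,0];Z=np.array([0,0,-1.]);Rn=np.c_[np.cross(Y,Z),Y,Z]; pn=np.r_[t2w((L+T)/2),z/1000]
        w=np.linalg.norm(d)-12.5
        dp=R.T@(pn-p)*1000; rv=Ro.from_matrix(R.T@Rn).as_rotvec()
        print('dp',dp.round(1).tolist(),'rot',rv.round(4).tolist(),'grip %.3f'%(w/94.15)); p,R=pn,Rn
E
python3 - <<'E'
from h import *
import pickle
cs=pickle.load(open('c0.pkl','rb')); c=cs['top']
# whisk foot z~10..20, top z .155 ; bowl rim .072, caddy top .055
for n,uv,z in(('whisk foot',(217,161),.02),('whisk top',(213,138),.155),('bowl',(297,161),.072),('caddy',(298,286),.055)):
    P=onz(c,[uv],z);print(n,P.round(3),w2t(P).round(0))
P=onz(cs['side'],[(174,145)],.155);print('whisk top side',w2t(P).round(0)); P=onz(cs['side'],[(183,192)],.01);print('foot side',w2t(P).round(0))
state()
print('above start'); plan([((-15,-40),(-114,0),200)])
E
```

```text
whisk foot [[0.713 0.104 0.02 ]] [[ 145. -146.]]
whisk top [[0.726 0.104 0.155]] [[ 148. -159.]]
bowl [[ 0.7   -0.095  0.072]] [[ -50. -189.]]
caddy [[ 0.402 -0.096  0.055]] [[-133.   98.]]
whisk top side [[ 149. -151.]]
foot side [[ 150. -161.]]
t 0.10 z 204.4 w 94.1 c [395.1 454.8] L [448.1 449.4] T [342.  460.2] yaw(tray) -5.8 F [ 0.8  0.1 -0.1] tilt [-0.0009 -0.0018] q6 -6
above start
dp [-519.0, -409.1, 5.1] rot [-0.002, 0.0001, 0.2825] grip 1.001
```

play_rows --increments '[{"delta_pos": [-29,-23,0],"rotation": [0,0,0],"gripper": 1},{"delta_pos": [-29,-23,0],"rotation": [0,0,0],"gripper": 1},{"delta_pos": [-29,-23,0],"rotation": [0,0,0],"gripper": 1},{"delta_pos": [-29,-23,0],"rotation": [0,0,0],"gripper": 1},{"delta_pos": [-29,-23,0],"rotation": [0,0,0],"gripper": 1},{"delta_pos": [-29,-23,0],"rotation": [0,0,0],"gripper": 1},{"delta_pos": [-29,-23,0],"rotation": [0,0,0],"gripper": 1},{"delta_pos": [-29,-23,0],"rotation": [0,0,0],"gripper": 1},{"delta_pos": [-29,-23,0],"rotation": [0,0,0],"gripper": 1},{"delta_pos": [-29,-23,0],"rotation": [0,0,0],"gripper": 1},{"delta_pos": [-29,-23,0],"rotation": [0,0,0],"gripper": 1},{"delta_pos": [-29,-23,0],"rotation": [0,0,0],"gripper": 1},{"delta_pos": [-29,-23,0],"rotation": [0,0,0],"gripper": 1},{"delta_pos": [-29,-23,0],"rotation": [0,0,0],"gripper": 1},{"delta_pos": [-29,-23,0],"rotation": [0,0,0],"gripper": 1},{"delta_pos": [-29,-23,0],"rotation": [0,0,0],"gripper": 1},{"delta_pos": [-29,-23,0],"rotation": [0,0,0],"gripper": 1},{"delta_pos": [0,0,0],"rotation": [0,0,0.1],"gripper": 1},{"delta_pos": [0,0,0],"rotation": [0,0,0.1],"gripper": 1},{"delta_pos": [0,0,0],"rotation": [0,0,0.08],"gripper": 1}]'

```text
time_s: 1.77
ee_pos: [0.5258, -0.0643, 0.1906]
orientation: [[-0.785, 0.619, -0.019], [0.62, 0.785, -0.008], [0.01, -0.017, -1.0]]
force: [0.2, -1.1, -0.4]
opening: 0.0943
```

Run:
```python
from h import *
import pickle
state(); plan([((-15,-40),(-114,0),120)])
w=cap('wrist'); pickle.dump(w,open('w1.pkl','wb'));cv2.imwrite('pics/w1.png',w['pixels'][...,::-1]);print(ray(w,[[256,192]]))
```

```text
t 1.77 z 190.6 w 94.3 c [-68.4 -12.7] L [-19.  -32.9] T [-117.8    7.5] yaw(tray) -22.3 F [ 0.2 -1.1 -0.4] tilt [-0.0186 -0.0075] q6 -64
dp [-6.0, 7.6, 70.4] rot [-0.0174, -0.01, -0.0048] grip 1.001
(array([ 0.46869124, -0.01573552,  0.36920558]), array([[ 0.19409057, -0.18520289, -0.96344083]]))
```

View pics/w1.png

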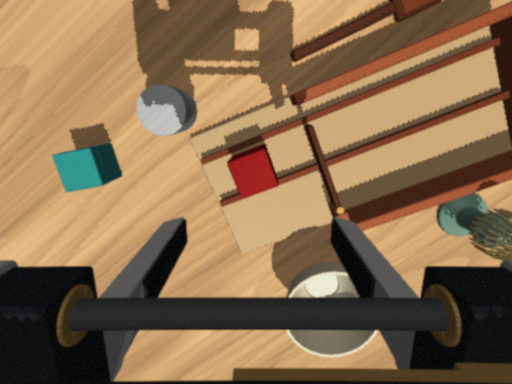

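The wrist view shows the red tin's top at about (255,170), the flap running from the hinge at (341,211) to its edge at (309,126), and apron corners at (191,137) and (243,252). The fingers hover at (175,230) and (345,230).

Run:
```python
from h import *
import pickle
w=pickle.load(open('w1.pkl','rb'))
for n,uv,z in(('hinge',(341,211),.058),('flap end',(309,126),.058),('apr near',(191,137),.01),('apr far',(243,252),.01),('wall end near outer',(296,99),.06),('tip R?',(345,221),.19)):
    print(n,w2t(onz(w,[uv],z)).round(1))
hsv=cv2.cvtColor(w['pixels'],cv2.COLOR_RGB2HSV).astype(int)
m=((hsv[...,0]<5)|(hsv[...,0]>175))&(hsv[...,1]>190)&(hsv[...,2]>125)
ys,xs=np.nonzero(m);k=(xs>215)&(xs<290)&(ys>130)&(ys<210);c=np.c_[xs,ys][k];P=w2t(onz(w,c,.06))
print(k.sum(),c.min(0),c.max(0),cv2.minAreaRect(P.astype(np.float32)))
```

```text
hinge [[  0.9 -76.2]]
flap end [[-0.7 23.5]]
apr near [[-130.3   59.6]]
apr far [[-131.4 -103.1]]
wall end near outer [[-4.  53.3]]
tip R? [[-15.2 -27.6]]
1473 [228 150] [277 197] ((-73.60816955566406, -0.6103534698486328), (41.16782760620117, 42.458621978759766), 88.35014343261719)
```

play_rows --increments '[{"delta_pos": [-4.5,5,0],"rotation": [-0.017,-0.01,0],"gripper": 1},{"delta_pos": [0,0,30],"rotation": [0,0,0],"gripper": 1},{"delta_pos": [0,0,30],"rotation": [0,0,0],"gripper": 1},{"delta_pos": [0,0,10],"rotation": [0,0,0],"gripper": 1},{"delta_pos": [0,0,0],"rotation": [0,0,0],"gripper": 1}]'

```text
time_s: 2.23
ee_pos: [0.5348, -0.0622, 0.1192]
orientation: [[-0.79, 0.613, 0.007], [0.613, 0.79, 0.001], [-0.005, 0.005, -1.0]]
force: [-0.8, -0.7, -0.1]
opening: 0.0938
```

Run:
```python
from h import *
state(); plan([((-18,-40),(-117,0),80),((-18,-40),(-117,0),28)])
```

```text
t 2.23 z 119.2 w 93.8 c [-64.  -20.7] L [-14.6 -40.4] T [-113.3   -0.9] yaw(tray) -21.8 F [-0.8 -0.7 -0.1] tilt [0.0073 0.0008] q6 -65
dp [-0.5, -3.7, 39.2] rot [0.0051, 0.0052, 0.003] grip 1.001
dp [0.0, 0.0, 52.0] rot [0.0, 0.0, 0.0] grip 1.001
```

play_rows --increments '[{"delta_pos": [-0.5,-4,10],"rotation": [0.005,0.005,0],"gripper": 1},{"delta_pos": [0,0,20],"rotation": [0,0,0],"gripper": 1},{"delta_pos": [0,0,20],"rotation": [0,0,0],"gripper": 1},{"delta_pos": [0,0,0],"rotation": [0,0,0],"gripper": 1}]'

```text
time_s: 2.57
ee_pos: [0.5353, -0.066, 0.0713]
orientation: [[-0.793, 0.61, 0.007], [0.61, 0.793, -0.002], [-0.006, 0.003, -1.0]]
force: [-1.0, 0.6, -0.0]
opening: 0.0942
```

Run:
```python
from h import *
state(); plan([((-18,-40),(-117,0),28)])
```

```text
t 2.57 z 71.3 w 94.2 c [-67.5 -22.2] L [-17.9 -41.9] T [-117.1   -2.6] yaw(tray) -21.6 F [-1.   0.6 -0. ] tilt [ 0.0068 -0.0017] q6 -65
dp [2.4, -0.9, 43.3] rot [0.0028, 0.0064, 0.0076] grip 1.001
```

play_rows --increments '[{"delta_pos": [2,-1,15],"rotation": [0.003,0.006,0],"gripper": 1},{"delta_pos": [0,0,15],"rotation": [0,0,0],"gripper": 1},{"delta_pos": [0,0,11],"rotation": [0,0,0],"gripper": 1},{"delta_pos": [0,0,0],"rotation": [0,0,0],"gripper": 1}]'

```text
time_s: 2.9
ee_pos: [0.5362, -0.0665, 0.0323]
orientation: [[-0.794, 0.608, 0.007], [0.608, 0.794, -0.002], [-0.007, 0.002, -1.0]]
force: [-1.2, 0.1, 0.6]
opening: 0.0939
```

Run:
```python
from h import *
import pickle
state(); plan([((-18+6*i,-41),(-117+6*i,-1),28) for i in range(1,4)])
cs=[cap('side'),cap('top')]
a=cs[0]['pixels'][110:260,190:390,::-1];b=cs[1]['pixels'][150:300,180:380,::-1]
cv2.imwrite('pics/d1.png',np.hstack([cv2.resize(a,(400,300),interpolation=2),cv2.resize(b,(400,300),interpolation=2)]))
```

```text
t 2.90 z 32.3 w 93.9 c [-67.7 -23.3] L [-18.2 -42.8] T [-117.2   -3.8] yaw(tray) -21.5 F [-1.2  0.1  0.6] tilt [ 0.0069 -0.0022] q6 -66
dp [4.4, 4.9, 4.2] rot [0.0025, 0.0068, 0.0093] grip 1.001
dp [2.2, 5.6, 0.0] rot [0.0, 0.0, 0.0] grip 1.001
dp [2.2, 5.6, 0.0] rot [0.0, 0.0, 0.0] grip 1.001
```

View pics/d1.png

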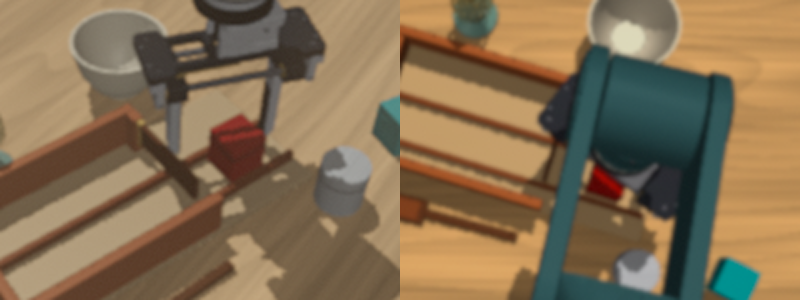

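The side crop shows the leading finger just outside the flap at (172,130) and the trailing finger behind the tin at (270,110). The tin is untouched between them, and the caddy and bowl are clear. Next I advance along the lane.

play_rows --increments '[{"delta_pos": [3.5,3,3],"rotation": [0.002,0.006,0],"gripper": 1},{"delta_pos": [1.5,4,0.5],"rotation": [0,0,0],"gripper": 1},{"delta_pos": [1.5,4,0],"rotation": [0,0,0],"gripper": 1},{"delta_pos": [1.5,4,0],"rotation": [0,0,0],"gripper": 1},{"delta_pos": [1.5,4,0],"rotation": [0,0,0],"gripper": 1},{"delta_pos": [1.5,4,0],"rotation": [0,0,0],"gripper": 1},{"delta_pos": [1.5,4,0],"rotation": [0,0,0],"gripper": 1},{"delta_pos": [1.5,4,0],"rotation": [0,0,0],"gripper": 1}]'

```text
time_s: 3.67
ee_pos: [0.5472, -0.0388, 0.0342]
orientation: [[-0.792, 0.61, 0.007], [0.61, 0.792, -0.017], [-0.016, -0.01, -1.0]]
force: [-1.0, -5.8, -0.3]
opening: 0.0939
```

Run:
```python
from h import *
state()
```

```text
t 3.67 z 34.2 w 93.9 c [-38.1 -26.2] L [ 11.4 -45.8] T [-87.6  -6.6] yaw(tray) -21.6 F [-1.  -5.8 -0.3] tilt [ 0.0066 -0.0174] q6 -62
```

Run:
```python
from h import *
plan([((16,-42),(-83,-3),29)]+[((16+5*i,-42),(-83+5*i,-2),29) for i in range(1,3)])
```

```text
dp [5.2, 2.9, 5.1] rot [-0.0097, 0.0159, -0.0018] grip 0.997
dp [2.3, 4.5, 0.0] rot [0.0, 0.0, 0.0087] grip 1.001
dp [1.9, 4.6, 0.0] rot [0.0, 0.0, 0.0] grip 1.001
```

play_rows --increments '[{"delta_pos": [4,3,4],"rotation": [-0.01,0.016,0],"gripper": 1},{"delta_pos": [2.5,4.5,1],"rotation": [0,0.003,0],"gripper": 1},{"delta_pos": [2.5,4.5,0.5],"rotation": [0,0.003,0],"gripper": 1},{"delta_pos": [2.5,4.5,0.5],"rotation": [0,0.003,0],"gripper": 1},{"delta_pos": [2.5,4.5,0.5],"rotation": [0,0.003,0],"gripper": 1},{"delta_pos": [2.5,4.5,0.5],"rotation": [0,0.003,0],"gripper": 1}]'

```text
time_s: 4.17
ee_pos: [0.5481, -0.0123, 0.0302]
orientation: [[-0.792, 0.611, -0.017], [0.611, 0.792, -0.002], [0.012, -0.012, -1.0]]
force: [-3.0, -4.3, 2.6]
opening: 0.0939
```

Run:
```python
from h import *
state();plan([((42,-42),(-57,-2),29)])
c=cap('side');a=c['pixels'][110:260,190:390,::-1]
b=cap('wrist')['pixels'][...,::-1]
cv2.imwrite('pics/d2.png',np.hstack([cv2.resize(a,(400,300),interpolation=2),cv2.resize(b,(400,300))]))
```

```text
t 4.17 z 30.2 w 93.9 c [-12.3 -19.8] L [ 37.1 -39.4] T [-61.7  -0.2] yaw(tray) -21.6 F [-3.  -4.3  2.6] tilt [-0.0174 -0.0023] q6 -59
dp [-0.3, 5.3, 1.1] rot [-0.0125, -0.0123, 0.0061] grip 1.001
```

View pics/d2.png

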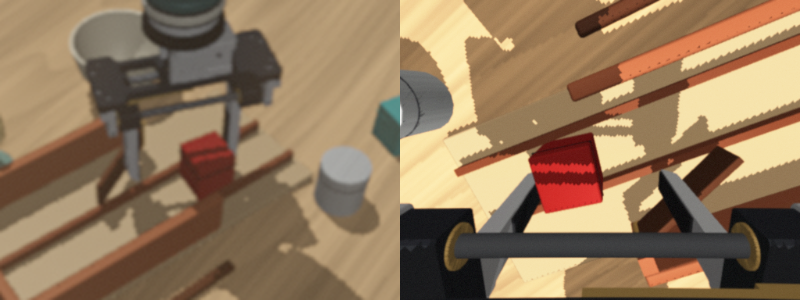

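The crops show the leading finger holding the flap open by about 1 rad. The red tin stands upright with the trailing finger against its back face, still outside the doorway at about x −31 mm.

play_rows --increments '[{"delta_pos": [0,4,1],"rotation": [-0.01,-0.01,0],"gripper": 1},{"delta_pos": [1,5,0.3],"rotation": [-0.002,-0.002,0],"gripper": 1},{"delta_pos": [1,5,0.3],"rotation": [0,0,0],"gripper": 1},{"delta_pos": [1,5,0.3],"rotation": [0,0,0],"gripper": 1},{"delta_pos": [1,5,0.3],"rotation": [0,0,0],"gripper": 1}]'

```text
time_s: 4.68
ee_pos: [0.558, 0.0079, 0.0292]
orientation: [[-0.792, 0.61, -0.004], [0.61, 0.792, -0.005], [-0.0, -0.006, -1.0]]
force: [-2.7, -3.9, 3.2]
opening: 0.0943
```

Run:
```python
from h import *
state();
plan([((65,-44),(-34,-2),29),((68,-44),(-29,-2),29),((70,-44),(-23,-2),29),((72,-44),(-17,-2),29),((72,-44),(-11,-2),29),((72,-44),(-6,-2),29),((72,-44),(-1,-2),29)])
```

```text
t 4.68 z 29.2 w 94.3 c [  9.8 -23.7] L [ 59.4 -43.4] T [-39.9  -4.1] yaw(tray) -21.6 F [-2.7 -3.9  3.2] tilt [-0.0036 -0.0053] q6 -57
dp [2.8, 5.1, 0.2] rot [-0.0064, 0.0004, 0.024] grip 1.009
dp [1.6, 3.7, 0.0] rot [0.0, 0.0, 0.0074] grip 0.990
dp [1.6, 3.7, 0.0] rot [0.0, 0.0, 0.0156] grip 0.951
dp [1.6, 3.6, 0.0] rot [0.0, 0.0, 0.0167] grip 0.913
dp [1.3, 2.7, 0.0] rot [0.0, 0.0, 0.0275] grip 0.855
dp [1.1, 2.2, 0.0] rot [0.0, 0.0, 0.0255] grip 0.808
dp [1.2, 2.2, 0.0] rot [0.0, 0.0, 0.0282] grip 0.762
```

play_rows --increments '[{"delta_pos": [2,5,0.3],"rotation": [-0.006,0,0.015],"gripper": 1},{"delta_pos": [2,4.5,0.3],"rotation": [0,0,0.012],"gripper": 0.99},{"delta_pos": [2,4,0.3],"rotation": [0,0,0.016],"gripper": 0.95},{"delta_pos": [1.5,4,0.3],"rotation": [0,0,0.017],"gripper": 0.91},{"delta_pos": [1.5,3,0.3],"rotation": [0,0,0.025],"gripper": 0.86}]'

```text
time_s: 5.1
ee_pos: [0.5655, 0.0317, 0.0289]
orientation: [[-0.734, 0.679, 0.002], [0.679, 0.734, -0.001], [-0.002, 0.001, -1.0]]
force: [-1.8, -3.6, 2.1]
opening: 0.0825
```

Run:
```python
from h import *
state();
plan([((72,-44),(-6+5*i,-2),29) for i in range(6)])
```

```text
t 5.10 z 28.9 w 82.5 c [ 34.8 -24.4] L [ 77.2 -45.8] T [-7.6 -2.9] yaw(tray) -26.8 F [-1.8 -3.6  2.1] tilt [ 0.0022 -0.0007] q6 -50
dp [0.4, -2.2, -0.1] rot [0.001, 0.0021, 0.0262] grip 0.808
dp [1.2, 2.2, 0.0] rot [0.0, 0.0, 0.0282] grip 0.762
dp [1.2, 2.2, 0.0] rot [0.0, 0.0, 0.0312] grip 0.716
dp [1.3, 2.1, 0.0] rot [0.0, 0.0, 0.0347] grip 0.671
dp [1.4, 2.1, 0.0] rot [0.0, 0.0, 0.0387] grip 0.628
dp [1.5, 2.0, 0.0] rot [0.0, 0.0, 0.0434] grip 0.585
```

play_rows --increments '[{"delta_pos": [0.5,-0.5,0],"rotation": [0,0,0.026],"gripper": 0.81},{"delta_pos": [1.2,2,0.2],"rotation": [0,0,0.028],"gripper": 0.76},{"delta_pos": [1.2,2,0.2],"rotation": [0,0,0.031],"gripper": 0.72},{"delta_pos": [1.3,2,0.2],"rotation": [0,0,0.035],"gripper": 0.67},{"delta_pos": [1.4,2,0.2],"rotation": [0,0,0.039],"gripper": 0.63}]'

```text
time_s: 5.52
ee_pos: [0.5681, 0.0457, 0.0289]
orientation: [[-0.61, 0.792, 0.003], [0.792, 0.61, 0.004], [0.001, 0.005, -1.0]]
force: [-1.6, -3.9, 2.9]
opening: 0.0607
```

Run:
```python
from h import *
import pickle
state();
plan([((73,-44),(15+5*i,-1),29) for i in range(7)])
w=cap('wrist');pickle.dump(w,open('w2.pkl','wb'));a=cap('side')['pixels'][110:260,170:370,::-1]
b=w['pixels'][...,::-1]
cv2.imwrite('pics/d3.png',np.hstack([cv2.resize(a,(400,300),interpolation=2),cv2.resize(b,(400,300))]))
```

```text
t 5.52 z 28.9 w 60.7 c [ 49. -23.] L [ 78.4 -44.7] T [19.5 -1.3] yaw(tray) -36.4 F [-1.6 -3.9  2.9] tilt [0.0033 0.0037] q6 -39
dp [-2.5, -4.3, -0.2] rot [0.0049, -0.0009, 0.0026] grip 0.634
dp [1.5, 2.0, 0.0] rot [0.0, 0.0, 0.0436] grip 0.592
dp [1.6, 1.9, 0.0] rot [0.0, 0.0, 0.0489] grip 0.552
dp [1.7, 1.9, 0.0] rot [0.0, 0.0, 0.0549] grip 0.513
dp [1.8, 1.8, 0.0] rot [0.0, 0.0, 0.0617] grip 0.477
dp [1.9, 1.7, 0.0] rot [0.0, 0.0, 0.0692] grip 0.443
dp [2.0, 1.5, 0.0] rot [0.0, 0.0, 0.0774] grip 0.412
```

View pics/d3.png

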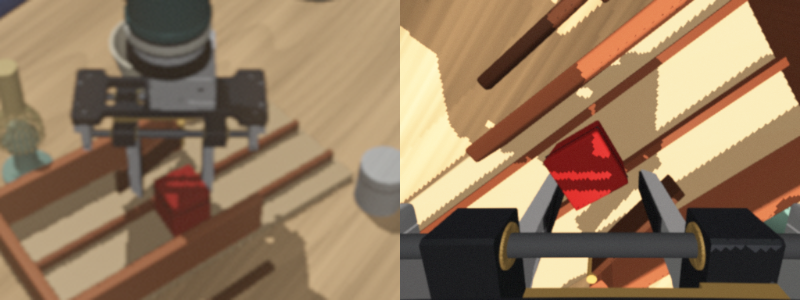

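The tin stands upright in the doorway between the rails, with the trailing finger behind it. The leading finger still holds the flap wide open and is clear of the tin.

play_rows --increments '[{"delta_pos": [0,-1,0],"rotation": [0.005,0,0.02],"gripper": 0.61},{"delta_pos": [1.5,1.5,0.2],"rotation": [0,0,0.044],"gripper": 0.58},{"delta_pos": [1.6,1.5,0.2],"rotation": [0,0,0.049],"gripper": 0.54},{"delta_pos": [1.7,1.5,0.2],"rotation": [0,0,0.055],"gripper": 0.5},{"delta_pos": [1.8,1.5,0.2],"rotation": [0,0,0.06],"gripper": 0.47}]'

```text
time_s: 6.03
ee_pos: [0.569, 0.0581, 0.0284]
orientation: [[-0.409, 0.912, -0.001], [0.912, 0.409, 0.007], [0.007, 0.002, -1.0]]
force: [-2.8, -1.1, 2.1]
opening: 0.0453
```

Run:
```python
from h import *
state();
plan([((74,-44),(40+5*i,-1),29) for i in range(7)])
```

```text
t 6.03 z 28.4 w 45.3 c [ 61.1 -20.4] L [ 79.7 -42.5] T [42.4  1.7] yaw(tray) -49.8 F [-2.8 -1.1  2.1] tilt [-0.0008  0.007 ] q6 -24
dp [-4.4, -1.0, -0.6] rot [0.002, -0.0068, 0.0317] grip 0.449
dp [2.0, 1.6, 0.0] rot [0.0, 0.0, 0.0757] grip 0.418
dp [2.1, 1.4, 0.0] rot [0.0, 0.0, 0.0843] grip 0.390
dp [2.2, 1.2, 0.0] rot [0.0, 0.0, 0.093] grip 0.367
dp [2.3, 1.0, 0.0] rot [0.0, 0.0, 0.1013] grip 0.348
dp [2.4, 0.8, 0.0] rot [0.0, 0.0, 0.1084] grip 0.334
dp [2.4, 0.5, 0.0] rot [0.0, 0.0, 0.1136] grip 0.326
```

play_rows --increments '[{"delta_pos": [-2,0,-0.3],"rotation": [0.002,-0.007,0.03],"gripper": 0.45},{"delta_pos": [1,1.6,0],"rotation": [0,0,0.075],"gripper": 0.42},{"delta_pos": [1.5,1.4,0],"rotation": [0,0,0.084],"gripper": 0.39},{"delta_pos": [2,1.2,0],"rotation": [0,0,0.093],"gripper": 0.37},{"delta_pos": [2,1,0],"rotation": [0,0,0.1],"gripper": 0.35}]'

```text
time_s: 6.45
ee_pos: [0.572, 0.0689, 0.0283]
orientation: [[-0.021, 1.0, -0.003], [1.0, 0.021, 0.008], [0.008, -0.003, -1.0]]
force: [-2.9, -0.4, 2.9]
opening: 0.0334
```

Run:
```python
from h import *
state();
plan([((74,-44),(65+5*i,-1),29) for i in range(6)])
```

```text
t 6.45 z 28.3 w 33.4 c [ 72.3 -20.4] L [ 79.1 -42.3] T [65.5  1.5] yaw(tray) -72.8 F [-2.9 -0.4  2.9] tilt [-0.0031  0.0076] q6 -0
dp [-3.3, 1.2, -0.8] rot [-0.0033, -0.0075, 0.0941] grip 0.334
dp [2.4, 0.5, 0.0] rot [0.0, 0.0, 0.1136] grip 0.326
dp [2.5, 0.2, 0.0] rot [0.0, 0.0, 0.116] grip 0.324
dp [2.5, -0.1, 0.0] rot [0.0, 0.0, 0.1154] grip 0.328
dp [2.5, -0.3, 0.0] rot [0.0, 0.0, 0.1118] grip 0.339
dp [2.4, -0.6, 0.0] rot [0.0, 0.0, 0.1058] grip 0.355
```

play_rows --increments '[{"delta_pos": [-1,1,-0.5],"rotation": [-0.003,-0.007,0.09],"gripper": 0.34},{"delta_pos": [1.8,0.5,0],"rotation": [0,0,0.11],"gripper": 0.34},{"delta_pos": [2,0.2,0],"rotation": [0,0,0.11],"gripper": 0.34},{"delta_pos": [2,0,0],"rotation": [0,0,0.11],"gripper": 0.34},{"delta_pos": [2,0,0],"rotation": [0,0,0.1],"gripper": 0.35}]'

```text
time_s: 6.87
ee_pos: [0.5719, 0.0796, 0.0272]
orientation: [[0.502, 0.865, -0.01], [0.865, -0.502, 0.007], [0.001, -0.012, -1.0]]
force: [-4.1, -1.4, 2.7]
opening: 0.0331
```

Run:
```python
from h import *
import pickle
state();
plan([((76,-44),(93,-1),29)])
w=cap('wrist');a=cap('side')['pixels'][110:260,150:350,::-1]
b=w['pixels'][...,::-1]
cv2.imwrite('pics/d4.png',np.hstack([cv2.resize(a,(400,300),interpolation=2),cv2.resize(b,(400,300))]))
```

```text
t 6.87 z 27.2 w 33.1 c [ 82.6 -17.3] L [ 77.  -39.4] T [88.1  4.7] yaw(tray) -104.1 F [-4.1 -1.4  2.7] tilt [-0.0097  0.0066] q6 32
dp [3.1, 4.5, -1.8] rot [-0.0117, -0.0001, 0.1303] grip 0.358
```

View pics/d4.png

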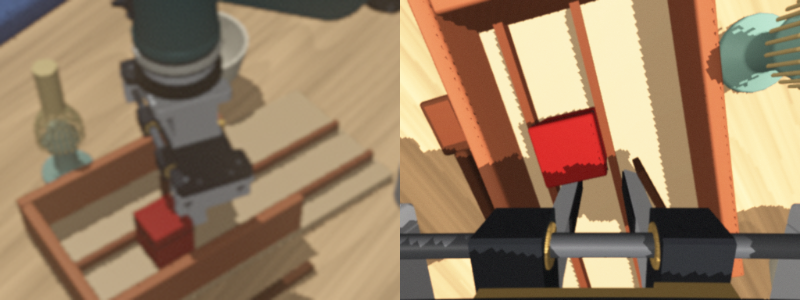

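The tin is inside and square in the lane at about x 119 mm. The leading finger still holds the flap, and the whisk is clear of the gripper. I push a little further, back off, then lift.

play_rows --increments '[{"delta_pos": [3,1.5,-0.5],"rotation": [-0.008,0,0.05],"gripper": 0.35},{"delta_pos": [3,1.5,-0.5],"rotation": [0,0,0.05],"gripper": 0.35},{"delta_pos": [2,0.5,0],"rotation": [0,0,0],"gripper": 0.35},{"delta_pos": [0,0,0],"rotation": [0,0,0],"gripper": 0.35}]'

```text
time_s: 7.3
ee_pos: [0.578, 0.0848, 0.0264]
orientation: [[0.575, 0.818, -0.006], [0.818, -0.575, 0.002], [-0.002, -0.006, -1.0]]
force: [-1.8, -0.8, 0.2]
opening: 0.0328
```

play_rows --increments '[{"delta_pos": [-4,1,0],"rotation": [0,0,0],"gripper": 0.35},{"delta_pos": [-4,1,0],"rotation": [0,0,0],"gripper": 0.35},{"delta_pos": [0,0,-10],"rotation": [0,0,0],"gripper": 0.35},{"delta_pos": [0,0,-30],"rotation": [0,0,0],"gripper": 0.35},{"delta_pos": [0,0,-35],"rotation": [0,0,0],"gripper": 0.35},{"delta_pos": [0,0,-35],"rotation": [0,0,0],"gripper": 0.35},{"delta_pos": [0,0,-35],"rotation": [0,0,0],"gripper": 0.35},{"delta_pos": [0,0,-30],"rotation": [0,0,0],"gripper": 0.35},{"delta_pos": [0,0,0],"rotation": [0,0,0],"gripper": 0.35}]'

```text
time_s: 8.05
ee_pos: [0.577, 0.077, 0.21]
orientation: [[0.568, 0.823, -0.0], [0.823, -0.568, 0.01], [0.008, -0.006, -1.0]]
force: [-0.7, 0.7, 1.3]
opening: 0.0328
```

Run:
```python
from h import *
import pickle
state()
w=cap('wrist');sd=cap('side');tp=cap('top')
pickle.dump((w,sd,tp),open('end.pkl','wb'))
a=sd['pixels'][110:290,140:380,::-1]
cv2.imwrite('pics/e1.png',np.hstack([cv2.resize(a,(400,300),interpolation=2),cv2.resize(w['pixels'][...,::-1],(400,300))]))
```

```text
t 8.05 z 210.0 w 32.8 c [ 81.5 -22.9] L [ 74.2 -44.4] T [88.7 -1.5] yaw(tray) -108.6 F [-0.7  0.7  1.3] tilt [-0.0001  0.0101] q6 36
```

View pics/e1.png

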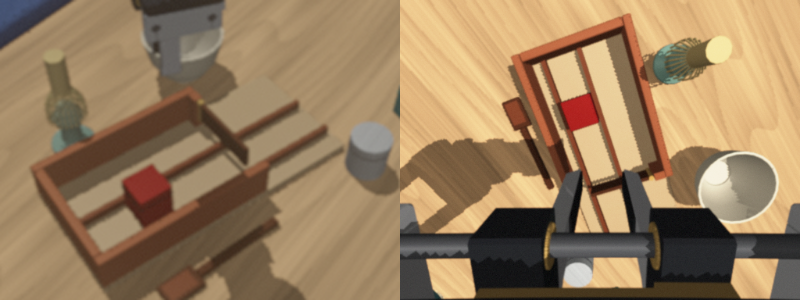

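The flap appears shut, running from (200,110) to (246,155) in the side crop. The tin stands upright inside at (148,195), and the bystanders look unmoved. I let it settle and check with numbers.

play_rows --increments '[{"delta_pos": [0,0,-5],"rotation": [0,0,0],"gripper": 0.35},{"delta_pos": [0,0,0],"rotation": [0,0,0],"gripper": 0.35},{"delta_pos": [0,0,0],"rotation": [0,0,0],"gripper": 0.35},{"delta_pos": [0,0,0],"rotation": [0,0,0],"gripper": 0.35},{"delta_pos": [0,0,0],"rotation": [0,0,0],"gripper": 0.35},{"delta_pos": [0,0,0],"rotation": [0,0,0],"gripper": 0.35}]'

```text
time_s: 8.7
ee_pos: [0.5696, 0.0767, 0.1967]
orientation: [[0.567, 0.823, -0.031], [0.823, -0.567, 0.009], [-0.01, -0.031, -0.999]]
force: [0.3, 0.2, -0.4]
opening: 0.0327
```

Run:
```python
from h import *
import pickle
c0=pickle.load(open('c0.pkl','rb'))['side'];s=cap('side');w=cap('wrist');state()
hsv=cv2.cvtColor(s['pixels'],cv2.COLOR_RGB2HSV).astype(int);print('side V at tin',hsv[110+195*3//5-14,140+int(148*.6)])
def tin(c,v,box,n):
    h=cv2.cvtColor(c['pixels'],cv2.COLOR_RGB2HSV).astype(int)
    m=((h[...,0]<5)|(h[...,0]>175))&(h[...,1]>150)&(h[...,2]>v);x0,y0,x1,y1=box
    ys,xs=np.nonzero(m);k=(xs>x0)&(xs<x1)&(ys>y0)&(ys<y1);p=np.c_[xs,ys][k]
    P=w2t(onz(c,p,.06));print(n,k.sum(),cv2.minAreaRect(P.astype(np.float32)))
tin(w,120,(200,110,262,172),'wrist'); tin(s,105,(205,205,250,260),'side')
# flap and bystanders: image shift against the first picture
g0,g1=[cv2.cvtColor(x['pixels'],cv2.COLOR_RGB2GRAY) for x in(c0,s)]
for n,(x,y,a,b) in dict(flap=(258,165,32,45),caddy=(345,182,34,38),whisk=(164,140,30,60),scoop=(234,240,75,54)).items():
    t=g0[y:y+b,x:x+a];r=cv2.matchTemplate(g1[y-10:y+b+10,x-10:x+a+10],t,cv2.TM_CCOEFF_NORMED);_,v,_,l=cv2.minMaxLoc(r);print(n,'shift',l[0]-10,l[1]-10,round(v,2))
```

```text
t 8.80 z 197.0 w 33.3 c [ 79.2 -16. ] L [ 71.9 -37.7] T [86.5  5.7] yaw(tray) -108.6 F [-0.8  0.7  0.3] tilt [-0.0307  0.0093] q6 36
side V at tin [  3 178 136]
wrist 1651 ((128.40951538085938, -4.996898651123047), (43.48910903930664, 42.23180389404297), 89.82383728027344)
side 355 ((130.36546325683594, -0.6680316925048828), (40.213783264160156, 42.10454559326172), 89.68599700927734)
flap shift 0 0 1.0
caddy shift 0 0 1.0
whisk shift 0 0 1.0
scoop shift -1 0 0.74
```

```bash
python3 -c "
from bench import env
print(env.finish_job())"
```

```text
the job is handed in; nothing more can be done
None
```

The red tin is inside the tray with the flap shut behind it, and the job is handed in at about 8.8 s of the 43 s allowed. No verdict came back.

**What I did:** The leading finger pushed the flap open while the tin was still outside. It then held the flap at an estimated 1.3 rad while the trailing finger pushed the tin through. I kept the leading finger in place by gradually closing and turning the gripper. At the end I backed both fingers off a few millimetres and lifted them straight up.

**Last checks:**
- **Tin:** it is square to the lane with its centre 128 mm (wrist camera) to 130 mm (side camera) past the doorway. The two views differ sideways, at −5 mm and −1 mm, which is about the calibration error. It looks upright in the pictures, and I saw no sign of it lifting or tipping.
- **Flap:** it matches its picture from the start exactly (no shift, correlation 1.0), so it is shut.
- **Caddy and whisk:** both show no shift from the first picture.
- **Scoop:** the match was weaker (1 pixel, correlation 0.74). I put that down to changed shadow, since nothing came near it.
- **Bowl:** I only looked at it in the pictures and did not measure it. Nothing came near it.
- **Flap contact:** finger-to-flap contact and flap angle were judged from pictures and geometry, since no sensor reads them directly.

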